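# Set the braked gauge slide against the pinned stop

### The job

On the duct bench, set the length gauge: with shut fingertips press down the spring pad in the middle of the slide to free its brake, keep it pressed and push the slide along the rail until it rests against the stop block that carries the upright pin (not the plain block), then let the pad come up so that the brake holds it there. Only press and push: do not grip the slide, drag it with the brake on, press it hard or ram it against the stop, and leave the pipe collar, the tin and the screwdriver where they are.

Things in the scene. Friction and masses are not known exactly. Their poses are not given: they have to be found in the camera images.
- rail: Flat aluminium gauge rail fixed to the bench, 60 wide x 500 long x 24 mm high, with a slotted, ticked top; a foot 90 x 30 x 8 mm under each end. Origin: centre of its underside, on the bench. Its y axis runs along the rail, x across it, z up. It stands at a different place and yaw each time.
- slide: Dark steel saddle on the rail, 82 mm long (along the rail), 70 mm wide; a steel cheek at each end, the black pad between. Pad up: a spring brake holds it with 18 to 28 N. Pad down: it runs along the rail with 1 to 2 N. It cannot leave the rail. More than 45 N from the fingers on slide and pad together is too hard. Origin: at bench height below the press point; axes as the rail's.
- cheek_a (a point): Middle of the top of the cheek at the slide's +y end, 67 mm above the bench (14 mm above the unpressed pad), 34 mm along the rail from the press point; a like cheek stands at the -y end. Each is 14 mm thick along the rail and 64 mm wide, so inner faces lie 27 mm and outer faces 41 mm from the press point. A fingertip on the pad moves the slide by friction or by pushing a cheek.
- pad (a joint): How far the black rubber pad is pressed down (m): 0 up (brake on), 0.006 at its bottom stop. It takes about 10 N to start it and 11 N to bottom it; from 1 mm down the brake is quite free, and the pad springs back up when let go.
- press_point (a point): Centre of the pad's top as it stands unpressed, 53 mm above the bench; moves with the slide along the rail but not down with the pad. The pad is 48 mm long (along the rail) x 44 mm wide, flat, and its sides across the rail are open.
- stop_pin: The marked stop: a solid fixed steel block across the rail, 24 mm long along the rail, 66 mm wide, 40 mm high on top of the rail (top 64 mm above the bench), with an upright round dark steel pin, 16 mm thick and 45 mm tall, on its top. Origin: centre of its underside, on the rail. Either end of the rail. With the slide's cheek resting on it, the press point is 53 mm from its origin along the rail.
- stop_plain: The other stop, the same block without a pin, towards the other end of the rail. Origin: centre of its underside.
- collar: Loose bystander: short open steel pipe collar, 90 mm diameter, 75 mm high, standing on the bench on one long side of the rail. Origin: centre of its underside.
- tin: Loose bystander: closed steel tin with a pale label, 60 mm diameter, 85 mm high, standing on the same side as the collar. Origin: centre of its underside.
- driver: Loose bystander: screwdriver with yellow handle, 200 mm long, 26 mm thick, lying on the other side of the rail, roughly along it. Origin: middle of its length, on the bench.

How it is judged:
By the outcome, as a careful person would: the job done as asked, in the order asked, and still so for the second after the job is handed in, with the robot touching nothing.
It also fails if it takes over 35 s, if anything falls off the work surface, if the arm or the gripper's body presses on something with over 40 N, if the wrist force passes 120 N, or if a joint passes its speed limit or range.

### The arm

A 6-joint arm with a two-finger parallel gripper is mounted at the origin on the work surface. World frame = base frame: x ahead of the robot, y to its left, z up, the work surface at z = 0. Lengths are in mm, angles in rad, forces in N, time in s.
With the tool pointing down it reaches from about 200 to 875 mm from the base axis. Payload 3.4 kg.
Tool frame: the origin (TCP) lies midway between the tips of the shut fingers; the grasp point (between the pads) lies 19 mm behind it; x points along the fingers, z is the direction in which the jaws open and shut, and the axes are right-handed (so a half turn about x gives the same grasp; the last joint's range is limited). The gripper opens to 94 mm and grips with 3 to 60 N. Pads are 16 mm wide; open, the fingers measure 119 mm over their backs; the gripper's body (75 mm by 177 mm) begins 78 mm behind the grasp point.
Start: joints at [-1.464, 0.276, 1.505, -0, 1.361, -0.121], TCP at [129.852, -560.182, 205.493] pointing down, gripper open.
Joint ranges: [-2.89, 2.89], [-0.75, 2.08], [0.22, 2.7], [-1.18, 4.32], [0.11, 2.71], [-2.7, 2.7]. Speed limits (rad/s): [2.57, 2.57, 3.14, 3.14, 3.14, 3.14].

### API

Orientations are given as a unit quaternion [w, x, y, z].
In Python, from station import arm gives the robot as it stands. Calls block until the motion is done:
- arm.reach(position, orientation): joint-space move of the TCP to a pose.
- arm.move_l(position, frame=None, speed=150, threshold=None): straight line of the TCP; frame=None keeps the orientation; speed is the mean speed in mm/s. With threshold (N) it stops when the force on the tool has changed by that much, and returns True; else False.
- arm.movej(angles): joint-space move.
- arm.command_gripper(opening, f_grip=None): finger opening in mm; f_grip is the grip in N (None keeps the last); returns when the fingers have stopped.
- arm.pause(seconds).
- arm.solve_ik(position, orientation): joint angles nearest the present ones, or None.
- arm.sense(): the state.
- arm.get_image(name): name is "side" or "top"; returns the picture (384x512x3 uint8, blue, green, red); there is no depth.
- arm.camera_model(name): a dict with "camera_matrix" (3x3 intrinsics, pixels), "k1" (the pictures are not rectified: a ray, as slopes to the right and down, at radius r is drawn at 1 + k1 r^2 times it, then the intrinsics apply), "view" (4x4, takes a point from world to camera coordinates). Camera axes: x right, y down, z forward; pixel columns grow to the right and rows downward; lengths in mm; the calibration is good to about 2 mm. A picture is of the moment at which its call begins. camera_model takes no time and is no camera call.
A pose or a line that the arm cannot do raises arm.MotionError and nothing moves.
- arm.hand_in(): hands the job in, once; it reports no verdict.
The state is a dict: "time_s": time; "q": joint angles; "dq": joint speeds; "joint_efforts": joint torques, N m; "tool_pos": TCP position; "ee_rot": TCP orientation; "ft_force": force on the tool from outside, world axes, zero at the start; "wrist_torque": the same for the moment, N m; "opening": finger opening in mm.
Only numpy, scipy, OpenCV 4.12 (cv2) and the standard library are available. Lean on these libraries where they do the work, as an engineer would, in place of code of your own. Each camera call takes 0.05 s, during which the arm holds its last target. There are 200 camera calls.

## Working session

There is one attempt and no reset: what is moved stays moved. The work goes in short steps, each a Python script; the robot and the scene stay as the last script left them, time stands still between calls to the robot, and variables do not carry over. Pictures are saved under pics/ and viewed, about 8 in all and at most 12, crops included, and the job is handed in when it is done.

```bash
mkdir -p pics; ls
python3 - <<'E'
from station import arm
import cv2
s=arm.sense();print(s)
for n in("side","top"):
    cv2.imwrite(f"pics/{n}0.png",arm.get_image(n));print(n,arm.camera_model(n))
E
```

```text
pics
{'time_s': 0.0, 'q': array([-1.46402061e+00,  2.76565828e-01,  1.50607634e+00, -3.41218235e-05,
        1.36064073e+00, -1.21014361e-01]), 'dq': array([-2.52514813e-04, -1.26339902e-03, -2.83683006e-04, -4.92983911e-05,
        1.05430805e-03, -8.43531874e-04]), 'joint_efforts': array([-4.37517201e-04, -4.04589379e+01, -2.37232411e+01,  7.00865407e-02,
        3.45159648e-02, -1.43583065e-04]), 'tool_pos': array([ 129.76696315, -559.62565846,  204.64396724]), 'ee_rot': array([ 0.55315839,  0.44035115,  0.55401428, -0.43951659]), 'ft_force': array([0.025056  , 0.51161577, 0.8434719 ]), 'wrist_torque': array([ 0.03167008, -0.02995594,  0.01775785]), 'opening': 93.8671908629015}
side {'camera_matrix': array([[460.73793165,   0.        , 266.54811549],
       [  0.        , 460.73793165, 189.63896693],
       [  0.        ,   0.        ,   1.        ]]), 'k1': -0.11201766366237843, 'view': array([[-7.93038198e-01, -6.08754801e-01, -2.25390421e-02,
         5.03855418e+02],
       [-2.74437009e-01,  3.90057778e-01, -8.78942124e-01,
         2.39647431e+02],
       [ 5.43851767e-01, -6.90849131e-01, -4.76395564e-01,
         4.96861029e+02],
       [ 0.00000000e+00,  0.00000000e+00,  0.00000000e+00,
         1.00000000e+00]])}
top {'camera_matrix': array([[478.84085139,   0.        , 249.82384296],
       [  0.        , 478.84085139, 199.13734259],
       [  0.        ,   0.        ,   1.        ]]), 'k1': -0.03192357006402655, 'view': array([[-5.17093603e-03, -9.99981330e-01, -3.25586067e-03,
         1.70123745e+01],
       [-9.83429386e-01,  5.67532728e-03, -1.81202742e-01,
         6.12132074e+02],
       [ 1.81217837e-01,  2.26492127e-03, -9.83440372e-01,
         7.85059614e+02],
       [ 0.00000000e+00,  0.00000000e+00,  0.00000000e+00,
         1.00000000e+00]])}
```

View pics/top0.png

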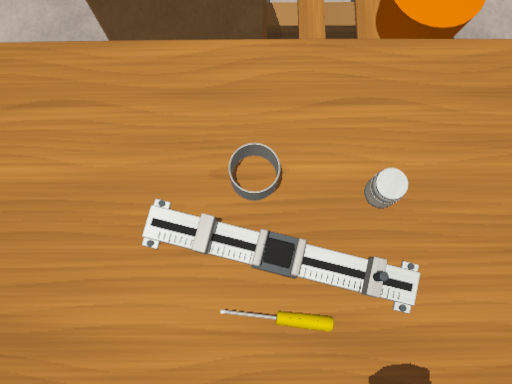

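View pics/side0.png

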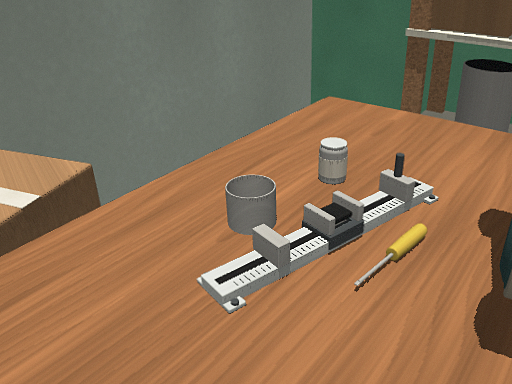

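The top view shows the pinned stop at about (376,276), the plain stop at about (204,233) and the slide pad at about (279,251). The collar and tin are above the rail and the driver is below it. The side view agrees. Next I'll measure these.

```bash
cat > h.py <<'E'
import cv2, numpy as np
from station import arm
def cast(px,z,n="top"):
    m=arm.camera_model(n);K,k1,V=m["camera_matrix"],m["k1"],m["view"]
    u=cv2.undistortPoints(np.float64(px).reshape(-1,1,2),K,np.array([k1,0,0,0.]))[:,0]
    d=np.c_[u,np.ones(len(u))]@V[:3,:3]; c=-V[:3,:3].T@V[:3,3]
    return c+d*((z-c[2])/d[:,2])[:,None]
def proj(P,n="top"):
    m=arm.camera_model(n);K,k1,V=m["camera_matrix"],m["k1"],m["view"]
    return cv2.projectPoints(np.float64(P).reshape(-1,1,3),cv2.Rodrigues(V[:3,:3])[0],V[:3,3],K,np.array([k1,0,0,0.]))[0][:,0]
E
python3 - <<'E'
from h import *
im=cv2.imread("pics/top0.png")
dark=(im.max(2)<45).astype(np.uint8)
dark[:205]=0;dark[305:]=0
n,l,st,c=cv2.connectedComponentsWithStats(dark)
slot=[]
for i in range(1,n):
    if st[i,4]>25:
        ys,xs=np.where(l==i); P=cast(np.c_[xs,ys],24)[:,:2]
        print(i,st[i],c[i].round(1),P.mean(0).round(1), cast([c[i]],53).round(1))
        r=cv2.minAreaRect(np.c_[xs,ys].astype(np.float32)); print('  rect',r, cast(cv2.boxPoints(r),53).round(1).tolist())
vis=cv2.resize(im[195:315,140:430],None,fx=2.7,fy=2.7,interpolation=cv2.INTER_CUBIC)
cv2.imwrite("pics/crop.png",vis)
E
```

```text
(no output)
```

View pics/crop.png

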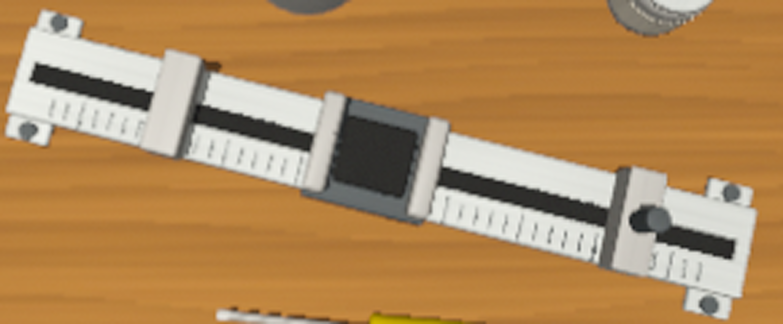

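The crop shows the pad square at about (375,155) in crop pixels, and the pin on the right stop. The dark threshold was too low, so I'll raise it.

Run:
```python
from h import *
im=cv2.imread("pics/top0.png")
print(im[250:254,276:282].max(2), im[237,225:232].max(2) if 0 else '')
sl=(im.max(2)<60).astype(np.uint8); sl[:205]=0;sl[305:]=0;sl[:,:145]=0;sl[:,425:]=0
n,l,st,c=cv2.connectedComponentsWithStats(sl)
pts=[]
for i in range(1,n):
    if st[i,4]>40:
        ys,xs=np.where(l==i); r=cv2.minAreaRect(np.c_[xs,ys].astype(np.float32))
        print(st[i],c[i].round(1),'z24',cast([c[i]],24)[0].round(1),'z53',cast([c[i]],53)[0].round(1),np.round(r[1],1),round(r[2],1))
        if st[i,4]<350 : pts.append(cast(np.c_[xs,ys],24)[:,:2])
P=np.vstack(pts).astype(np.float32); v=cv2.fitLine(P,cv2.DIST_HUBER,0,.01,.01).ravel();print(v,np.degrees(np.arctan2(v[1],v[0])))
# light stop tops/cheeks: crop corners -> world
f=lambda p,z: cast(np.array(p)/2.7+[140-.3,195-.3],z)[:,:2].round(1).tolist()
print('pin top corners',f([(633,170),(666,175),(643,273),(612,265)],64))
print('rail ends',f([(30,28),(8,112),(755,208),(738,297)],24))
print('cheek right top',f([(430,118),(449,122),(430,218),(410,214)],67))
print('cheek left top',f([(324,93),(346,97),(324,191),(303,187)],67))
```

```text
[[47 47 46 46 48 45]
 [47 47 47 48 47 47]
 [46 47 47 47 46 47]
 [46 47 47 47 47 46]] 
[152 219  44  17 286] [173.6 226.8] z24 [568.1 151.7  24. ] z53 [564.4 147.   53. ] [44.1  6.4] 14.5
[262 232  33  36 696] [278.1 252.2] z24 [521.4 -36.3  24. ] z53 [519.3 -34.7  53. ] [29.4 29.4] 15.9
[211 234  45  17 284] [232.5 241.8] z24 [540.4  45.3  24. ] z53 [537.7  44.1  53. ] [44.9  6.5] 13.7
[302 257  63  22 417] [333.2 267.4] z24 [ 493.8 -134.    24. ] z53 [ 492.6 -129.1   53. ] [63.5  6.5] 14.0
[373 272   8   9  46] [376.5 276.4] z24 [ 477.3 -210.5   24. ] z53 [ 476.7 -203.    53. ] [8.2 6.6] 82.9
[383 279  29  12 178] [397.9 284.1] z24 [ 463.5 -247.8   24. ] z53 [ 463.4 -239.1   53. ] [28.4  6.5] 14.0
[2.5188127e-01 9.6775812e-01 5.2983270e+02 4.6110435e+00] 75.41113
pin top corners [[508.1, -197.7], [504.8, -218.4], [444.2, -200.7], [449.3, -181.6]]
rail ends [[608.1, 194.4], [551.3, 207.3], [484.9, -287.4], [427.5, -272.5]]
cheek right top [[541.5, -69.9], [538.9, -81.9], [479.0, -68.5], [481.5, -56.0]]
cheek left top [[557.8, -3.0], [555.2, -16.9], [496.1, -2.5], [498.7, 10.7]]
```

```bash
cat >> h.py <<'E'
from scipy.spatial.transform import Rotation as R
e=np.array([.2519,.9678,0]); nrm=np.array([.9678,-.2519,0]); Z=np.array([0,0,1.])
press=np.array([519.2,-35.,53.])
def quat(s):
    x=-Z; z=s*nrm; return np.roll(R.from_matrix(np.c_[x,np.cross(z,x),z]).as_quat(),1)
E
python3 - <<'E'
from h import *
q0=arm.sense()["q"]
c=[(np.abs(j-q0).max(),s) for s in(1,-1) if (j:=arm.solve_ik(press+Z*80,quat(s))) is not None]
print(c); s=min(c)[1]
arm.command_gripper(0,10)
arm.reach(press+Z*80,quat(s))
arm.move_l(press+Z*22,speed=80)
arm.pause(.3)
S=arm.sense();print(S["time_s"],S["tool_pos"],S["ft_force"],S["opening"])
a=arm.get_image("top")[195:315,200:360];b=arm.get_image("side")[120:300,250:450]
cv2.imwrite("pics/near.png",np.vstack([cv2.resize(a,(400,300)),cv2.resize(b,(400,300))]))
print(proj([S["tool_pos"]],"side"),proj([press],"side"))
E
```

```text
[(np.float64(1.2629502294748605), 1)]
5.0333 [519.45446989 -35.04459326  75.3941304 ] [-0.61071879  0.59619941  0.67067614] 0.7148930698368423
[[333.33209692 199.9092534 ]] [[332.82161019 211.44459848]]
```

View pics/near.png

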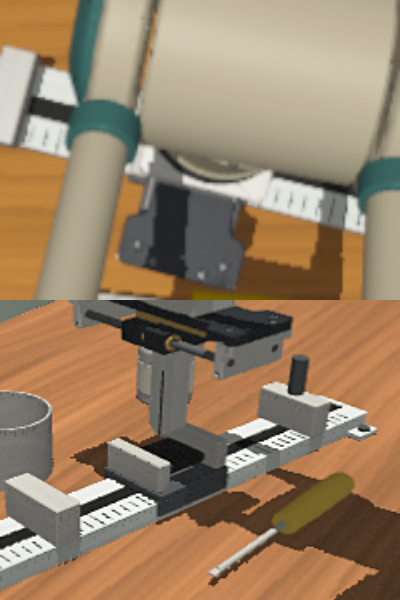

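The side view shows the shut tips right over the pad at about (332,201), which agrees with the projection. Next I'll press.

Run:
```python
from h import *
def show(t): 
    S=arm.sense();p=S["tool_pos"]-press;print(t,round(S["time_s"],2),"along",round(p@e,1),"across",round(p@nrm,1),"z",round(S["tool_pos"][2],2),"F",S["ft_force"].round(1));return S
show("pre")
print(arm.move_l(press+Z*-4,speed=12,threshold=5)); S=show("contact")
tp=S["tool_pos"]
arm.move_l([press[0],press[1],tp[2]-3.2],speed=8); arm.pause(.3); show("pressed")
```

```text
pre 5.13 along 0.0 across 0.1 z 75.24 F [ 0.8  0.7 -0.1]
True
contact 6.87 along 0.0 across 0.0 z 51.93 F [-0.4 -0.6  5.2]
pressed 7.65 along 0.0 across 0.1 z 50.0 F [-2.7 -0.   9.6]
```

```bash
cat >> h.py <<'E'
def show(t): 
    S=[arm.sense()]
    for _ in range(5): arm.pause(.02);S.append(arm.sense())
    p=S[-1]["tool_pos"]-press;F=np.mean([s["ft_force"] for s in S],0)
    print(t,round(S[-1]["time_s"],2),"along",round(p@e,1),"across",round(p@nrm,1),"z",round(S[-1]["tool_pos"][2],2),"F along/across/z",np.round([F@e,F@nrm,F[2]],1));return S[-1]
E
python3 - <<'E'
from h import *
show("a")
zc=48.2
arm.move_l([press[0],press[1],zc],speed=6);show("deeper")
def go(d,sp,th=None):
    t=press-d*e; t[2]=zc; r=arm.move_l(t,speed=sp,threshold=th); show(f"go {d} {r}"); return r
if not go(8,10,7): 
    b=arm.get_image("side"); cv2.imwrite("pics/push.png",cv2.resize(b[120:300,250:450],(600,540)))
E
```

```text
a 7.73 along 0.0 across 0.1 z 50.0 F along/across/z [-0.8 -2.5  9.4]
deeper 8.07 along -0.0 across 0.1 z 49.47 F along/across/z [-0.1 -2.7  9.2]
go 8 False 9.1 along -7.7 across 0.1 z 49.46 F along/across/z [ 0.5 -2.4  9.9]
```

View pics/push.png

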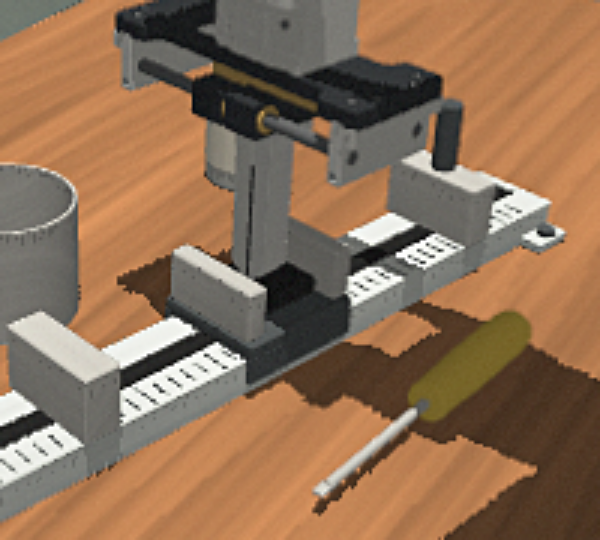

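The slide follows with about 1 N of drag, and its corner moved about 3 px in the picture. I'll go on quickly to 105 mm, then slowly to the stop.

Run:
```python
from h import *
zc=48.2
def go(d,sp,th=None):
    t=press-d*e; t[2]=zc; r=arm.move_l(t,speed=sp,threshold=th); show(f"go {d} {r}"); return r
if not go(106,30,7):
    go(126,7,4)
b=arm.get_image("side"); cv2.imwrite("pics/stop.png",cv2.resize(b[110:260,300:450],(600,600),interpolation=cv2.INTER_CUBIC))
```

```text
go 106 False 12.65 along -105.8 across 0.1 z 49.43 F along/across/z [ 0.5 -2.3  9.5]
go 126 True 14.46 along -117.2 across 0.0 z 50.12 F along/across/z [ 0.7 -1.7  9.1]
```

View pics/stop.png

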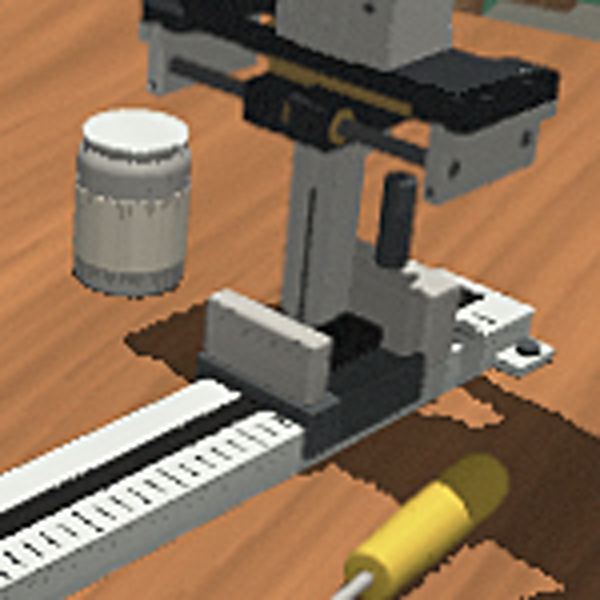

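It stopped at 117.2 mm, where predicted, with the cheek apparently on the pinned stop. I'll press again gently to confirm contact, then lift.

Run:
```python
from h import *
def go(d,sp,th,zc=48.2):
    t=press-d*e; t[2]=zc; r=arm.move_l(t,speed=sp,threshold=th); S=show(f"go {d} {r}"); return S
S=arm.sense();d=-(S["tool_pos"]-press)@e
go(d,5,None); 
for k in (1.5,3):
    S=go(d+k,4,None)
p=S["tool_pos"].copy()
arm.move_l([p[0],p[1],56],speed=12);show("up")
arm.move_l([p[0],p[1],160],speed=80);show("clear")
arm.reach([330,-380,260],quat(1)); show("away")
a=arm.get_image("top");b=arm.get_image("side"); cv2.imwrite("pics/topE.png",a)
cv2.imwrite("pics/end.png",np.hstack([cv2.resize(a[220:320,290:430],(420,300),interpolation=cv2.INTER_CUBIC),cv2.resize(b[140:260,320:440],(300,300),interpolation=cv2.INTER_CUBIC)]))
```

```text
go 117.14998232182796 False 14.93 along -117.1 across 0.1 z 49.41 F along/across/z [ 0.5 -2.2  9.6]
go 118.64998232182796 False 15.53 along -117.3 across 0.0 z 49.36 F along/across/z [ 4.  -2.2  9.4]
go 120.14998232182796 False 16.14 along -117.8 across 0.1 z 49.35 F along/across/z [ 6.8 -1.8  9.5]
up 17.06 along -117.9 across -0.0 z 55.79 F along/across/z [-0.1 -0.   0.3]
clear 18.59 along -117.8 across -0.3 z 159.45 F along/across/z [ 0.1  0.3 -0.2]
away 19.82 along -380.3 across -95.8 z 259.37 F along/across/z [0.1 0.4 0.1]
```

View pics/end.png

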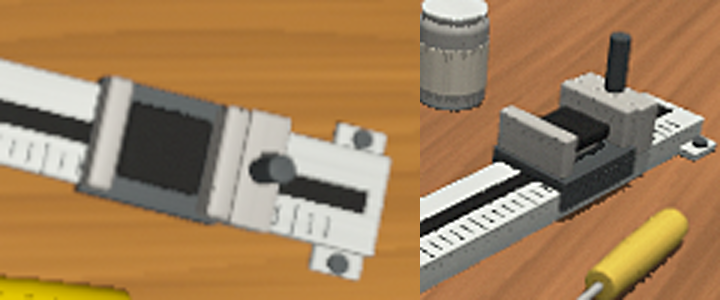

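The slide is flush on the pinned stop with no gap in either view. The pad is up and the bystanders look untouched.

Run:
```python
from h import *
a=cv2.imread("pics/top0.png");b=cv2.imread("pics/topE.png")
d=(cv2.absdiff(a,b).max(2)>60)
print("changed px: collar",d[135:205,220:290].sum(),"tin",d[160:212,360:412].sum(),"driver",d[303:335,215:340].sum())
sl=(b.max(2)<60).astype(np.uint8);n,l,st,c=cv2.connectedComponentsWithStats(sl)
for i in range(1,n):
    if 550<st[i,4]<850 and 230<c[i][1]<300: p=cast([c[i]],53)[0];print(p.round(1),"moved",(press-p)@e)
arm.hand_in()
```

```text
changed px: collar 0 tin 0 driver 0
[522.7 -13.5  53. ] moved -21.692385539049997
[ 489.6 -148.3   53. ] moved 117.13286678472693
the job is handed in; nothing more can be done
```

The slide now rests against the stop block with the upright pin, with the pad up so the brake holds it. I handed the job in at about 20 s of the 35 s allowed.

**What I did:** I pressed the pad about 3 mm with shut fingertips, at about 9–10 N. Keeping it pressed, I pushed the slide along the rail, slowly over the last stretch, until it met the stop. I confirmed contact with a gentle extra push, lifted straight up and moved the arm away.

**Last checks:**
- **Contact with the stop:** during the extra push the force along the rail rose to 6.8 N with almost no further movement, so the slide was against the block.
- **Position:** the pad had moved 117.1 mm in the top view, against about 117 mm predicted. Both views show no gap at the stop.
- **Slide staying put:** the position check was taken after the pad was released and the arm was clear.
- **Bystanders:** the collar, tin and driver areas showed no change between the first and last top pictures.
- **False match:** the pad detector also picked up one other dark patch of similar size, probably the rail slot that the slide had uncovered. I ignored it.

No check failed or disagreed.

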